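Clip the bench rail and hold its hidden bolt

ROBOT

A 7-joint arm with a two-finger parallel gripper is mounted at the origin on the work surface. World frame = base frame: x ahead of the robot, y to its left, z up, the work surface at z = 0. Lengths are in mm, angles in rad, forces in N, time in s.
With the tool pointing down it reaches from about 400 to 850 mm from the base axis. Payload 10.4 kg.
Tool frame: the origin (TCP) lies midway between the tips of the shut fingers; the grasp point (between the pads) lies r.grip_depth behind it (r.grip_depth is the distance from the TCP to the grasp point, in mm); z points along the fingers, y is the line along which they close (so a half turn about z gives the same grasp; the last joint's range is limited). The gripper opens to 87 mm and grips with 3 to 60 N. Pads are 19 mm wide; open, the fingers measure 117 mm over their backs; the gripper's body (75 mm by 190 mm) begins 51 mm behind the grasp point.
Start: joints at [-1.277, 0.332, -0.065, 1.46, 0.022, 1.35, -0.088], TCP at [194.692, 593.928, 189.976] pointing down, gripper open.
Joint ranges: [-2.6, 2.6], [-0.5, 2.12], [-1.47, 1.34], [0.16, 2.42], [-1.27, 4.41], [0.06, 2.06], [-2.6, 2.6]. Speed limits (rad/s): [2.22, 2.22, 2.79, 2.79, 3.14, 3.14, 3.14].

INTERFACE

Orientations are given as [roll, pitch, yaw] about the fixed x, y, z axes, in that order (R = Rz(yaw) Ry(pitch) Rx(roll)).
In Python, from rig import state, vision, r gives the robot as it stands. The module is installed in compiled form; this text tells all that it offers.
- The arm moves only by the tool step_arm, never from a script. Its argument "rows" is a list that holds one entry, the list of rows, each a list of 6 numbers: the shift along the tool's x, y, z in cm, then the turn, a rotation vector about the tool's x, y, z in degrees. A call has exactly 8 rows; each row shifts and turns the commanded pose from where the row before left it, along the tool's axes as they then stand; what a row does not reach is not made up. A row lasts 1/10 s, in which the tool goes at most 50 mm and 8.59 degrees, less where a joint would pass 70% of its speed; a pose out of reach is approached as far as the arm can. A call with a gripper value outside its range is refused whole. "gripper" is the closure, from 0 (fully open) to 1 (shut), set as the call begins (left out, the last holds). The fingers move at their own pace and stop on an object; the grip force is fixed at half the most. Time passes only in rows, so rows that do not move let the fingers close, or fill a call up. It gives the time, the measured TCP pose, the force, the opening and the grip force at its end, in the units of the state.
- state(): the state, without advancing time (a new reading comes with each control period).
- vision.read_camera(name): name is "scene" or "top" or "wrist"; returns a dict with "pixels" (384x512x3 uint8, red, green, blue), "z_map" (384x512 float32, mm along the optical axis (not along the pixel's ray), 0 where there is no reading), "fx", "fy", "cx", "cy" (pixels), "R" (3x3) and "t" (3): a world point X has camera coordinates R X + t. Camera axes: x right, y down, z forward; pixel columns grow to the right and rows downward; lengths in mm; the calibration is good to about 2 mm. A picture is of the moment at which its call begins.
- r.job_done(): hands the job in; it is judged then, once.
The state is a dict: "t": time; "joints": joint angles; "dq": joint speeds; "effort": joint torques, N m; "tcp_pos": TCP position; "tcp_rot": TCP orientation; "force": force on the tool from outside, world axes, zero at the start; "torque": the same for the moment, N m; "width": finger opening in mm; "grip_force": force on a finger pad.
Only numpy, scipy, OpenCV 4.12 (cv2) and the standard library are available. Lean on these libraries where they do the work, as an engineer would, in place of code of your own. Each camera call takes 0.05 s, during which the arm holds its last target. There are 200 camera calls.

TASK

Take the spring clamp off the offcut stand and clip it down over the top edge of the bench rail, on the bare stretch between the steel bracket and the leg, nearer to the leg, so that it pinches the rail's two plies together, and let go of it. Then reach down into the gap between the bracket and the rail, pinch the bolt's bar-shaped head between the jaws, bring it upright and keep it from turning against the nut driver: finish while still holding it. Leave the other things on the table where they are.

Things in the scene. Friction and masses are not known exactly. Their poses are not given: they have to be found in the camera images.
- frame: Light wooden bench end, fixed. Origin: under the middle of the rail, on the table; z up. An 18 mm panel lies flat, x -80 to 135, y -180 to 180 mm. On it stands the rail, an upright board along y (y -170 to 170 mm), its two plies together 22 mm thick (x -11 to 11 mm), top edge at z = 115 mm.
- leg_top (a point): Top centre of the 40 x 40 mm upright leg against the rail's +x side: frame x = 31, y = -148, z = 168 mm.
- bracket_top (a point): Middle of the top edge of the steel bracket, an upright plate 4 mm thick (frame x -59 to -55) and 60 mm wide (y 60 to 120), top at z = 115 mm. Between it and the rail is the gap, 44 mm (x -55 to -11 mm), open above and at both ends; floor (bracket foot) at z = 22 mm.
- driver (a point): Middle of the black nut driver, 40 mm in diameter, fixed, lying along frame x on the rail's +x side: x = 90, y = 90, z = 80 mm; its wooden rest and body stay below 100 mm.
- clip_spot (a point): Point on the rail's top edge where the middle of the clamp belongs, within 40 mm along the rail: frame x = 0, y = -70, z = 115 mm. Axes as frame.
- bolt_head (a point): Centre of the bolt's T-shaped steel head in the gap: frame x = -34, y = 90, z = 80 mm. The head is a bar 28 mm long, 10 mm thick and 14 mm deep along the bolt axis (frame x). Site axes turn with it: z along the 28 mm, y across the 10 mm. Upright, it spans z = 66 to 94 mm.
- bolt (a joint): Turn of the bolt about the frame's x axis, rad: 0 = bar upright, + = top leaning to frame -y. The nut driver drags it with about 0.07 N m to its stop at 0.30, where it starts and to which it returns when let go; other stop -0.35. Jaws pointing straight down and closed on it along frame y with about 20 N or more square it upright.
- clamp: Spring clamp like a clothes peg, steel with black rubber grips, 26 mm wide, 0.1 kg, parked upright astride the offcut's edge. Origin on its pivot axis (its y), 7 mm above the board's edge when home; x across the jaws, z up. Jaw pads 24 to 40 mm below the pivot. The body is the half at -x; it leans by half of joint clamp_jaw, top towards +x; the other half mirrors it.
- clamp_grip (a point): Point 46 mm above the clamp's pivot, between the middles of its two handles (leans with clamp). The rubber grips reach 31 to 61 mm above the pivot; parked they are 60 mm over their outsides here, 68 mm at the top. Squeezed together along clamp x to about 33 mm they are parallel and the jaws below are 35 to 42 mm apart.
- clamp_jaw (a joint): Opening of the clamp's two halves against each other, rad: 0 when closed on a 22 mm board, 0.55 fully open (stop), -0.3 closed on nothing. Squeezing the handles takes about 6 N at 0 and 10 N at 0.55.
- offcut: Stand on which the clamp is parked, fixed: base 90 x 110 x 18 mm with an upright board 22 mm thick and 110 mm long (along its y), top edge at z = 92 mm. Origin: centre of its underside.
- mug: White mug, 76 mm across, 90 mm high; origin at the underside. Leave it.
- screwdriver: Screwdriver lying on the table near the robot. Leave it.
- glue: White glue bottle, 52 mm across, 150 mm high; origin at the underside. Leave it.
- jar: Glass jar, 52 mm across, 60 mm high, standing on the bench end's panel behind the rail (frame x about 85, y about -50 mm). Leave it.
- tray: Plywood tray 100 x 140 x 35 mm; origin at the underside. Leave it.
- slat: Loose light wooden slat 220 x 45 x 18 mm lying flat. Leave it.
- hammer: Hammer lying on the table. Leave it.

How it is judged:
By the outcome, as a careful person would: the job done as asked, in the order asked, and still so for the second after the job is handed in, while the arm keeps its last pose, push and grip.
It also fails if it takes over 51 s, if anything falls off the work surface, if the arm or the gripper's body presses on something with over 40 N, if the wrist force passes 120 N, or if a joint passes its speed limit or range.

## Working session

There is one attempt and no reset: what is moved stays moved. The work goes in short steps, Python scripts to look and compute and a tool call to move; the robot and the scene stay as the last step left them, time stands still between calls to the robot, and variables do not carry over. Pictures are saved under pics/ and viewed, at most 10 in all, crops included, and the job is handed in when it is done.

Besides the shell and the picture viewer there is one more tool, called after ">>>" as name(argument=value, ...), one argument or row to a line, values as JSON. step_arm: Moves the arm, as the interface text tells. Its arguments: {"type":"object","properties":{"rows":{"type":"array","items":{"type":"array","items":{"type":"array","items":{"type":"number"}}}},"gripper":{"type":"number"}},"required":["rows"]}

```bash
mkdir -p pics; cat > h.py <<'E'
import numpy as np, cv2
from rig import state, vision, r
def cam(n):
    c=vision.read_camera(n); return c
def pts(c):
    z=c["z_map"].astype(float); v,u=np.mgrid[:384,:512]
    P=np.stack([(u-c["cx"])/c["fx"]*z,(v-c["cy"])/c["fy"]*z,z],-1)
    W=(P-c["t"])@np.array(c["R"]); W[z==0]=np.nan
    return W
def save(c,f,crop=None,s=1):
    im=c["pixels"][...,::-1]
    if crop: a,b,d,e=crop; im=im[b:e,a:d]
    cv2.imwrite("pics/"+f,cv2.resize(im,None,fx=s,fy=s))
E
python3 - <<'E'
from h import *
s=state();print(s,r.grip_depth)
a=cam("scene");b=cam("top")
np.savez("v.npz",a=pts(a),b=pts(b),ai=a["pixels"],bi=b["pixels"])
save(b,"top.png",s=1.5);save(a,"scene.png",s=1.5)
E
```

```text
{'t': 0.0, 'joints': array([-1.27661159,  0.3328758 , -0.06467027,  1.4609684 ,  0.02161733,
        1.34991571, -0.08847378]), 'dq': array([-6.94811697e-05, -1.26346046e-03, -3.18352812e-04, -9.55572471e-04,
        1.09231894e-03,  1.17758099e-03,  6.09785233e-04]), 'effort': array([ 4.94779324e-04, -6.23260474e+01,  2.47160008e-02, -3.89888227e+01,
       -6.14198064e-02,  3.95835133e-02,  1.13644528e-04]), 'tcp_pos': array([194.58695128, 593.4598109 , 189.13853464]), 'tcp_rot': array([-3.14012432e+00,  9.65259299e-05,  2.82483147e+00]), 'force': array([-0.1501242 ,  0.78085454, -0.25814774]), 'torque': array([-0.02059538,  0.06352606,  0.02748515]), 'grip_force': 0.0, 'width': 87.14632638751587} 18.700000000000003
```

View pics/top.png

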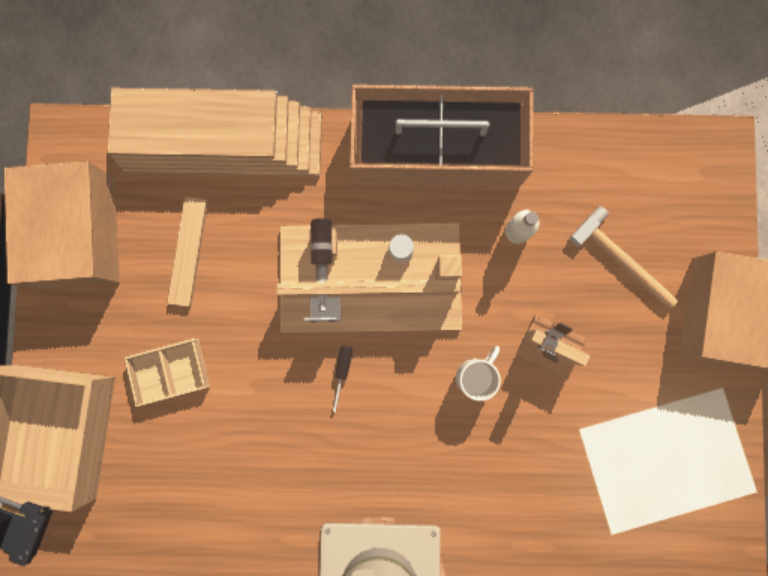

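View pics/scene.png

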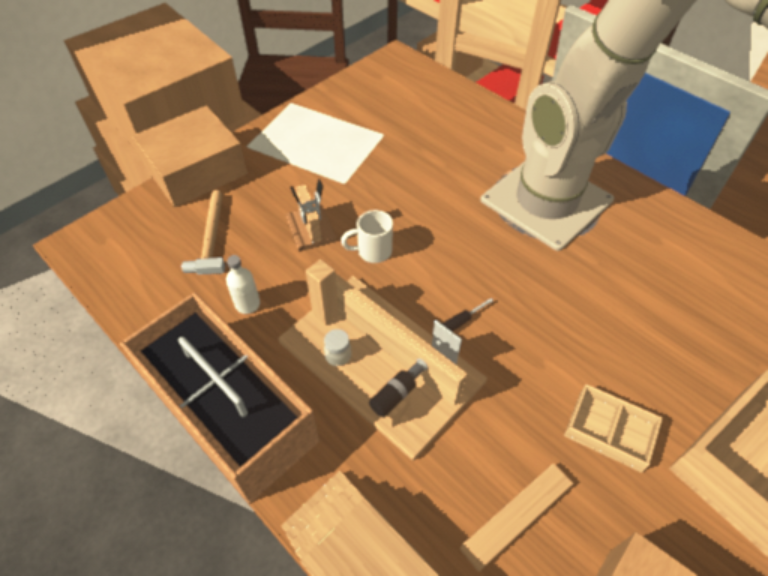

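The top view shows the bench at (370,280), with the driver and bracket at (322,270), the leg at (450,265), and the clamp on its stand at (556,342). Bench yaw looks close to 0. Next I'll measure both poses.

```bash
python3 - <<'E'
from h import *
d=np.load("v.npz");b=d["b"];im=d["bi"]
def reg(u0,u1,v0,v1,z0,z1):
    R=b[int(v0/1.5):int(v1/1.5),int(u0/1.5):int(u1/1.5)].reshape(-1,3)
    R=R[np.isfinite(R[:,0])]; return R[(R[:,2]>z0)&(R[:,2]<z1)]
leg=reg(430,475,245,290,155,180); print("leg",len(leg),leg.mean(0),np.ptp(leg,0))
rail=reg(270,440,275,300,108,122); print("rail",len(rail),rail.mean(0),rail.min(0),rail.max(0))
c,(w,h),a=cv2.minAreaRect(rail[:,:2].astype(np.float32));print(c,w,h,a)
vx=cv2.fitLine(rail[:,:2].astype(np.float32),cv2.DIST_HUBER,0,.01,.01).ravel();print("line",vx,np.degrees(np.arctan2(-vx[0],vx[1])))
br=reg(295,345,300,328,100,125); print("br",len(br),br.mean(0),np.ptp(br,0))
pn=reg(270,470,215,340,10,26); print("panel",cv2.minAreaRect(pn[:,:2].astype(np.float32)))
cl=reg(500,610,310,390,100,200); print("clamp",len(cl))
for z0,z1 in((100,120),(120,140),(140,170)):
    q=cl[(cl[:,2]>z0)&(cl[:,2]<z1)]
    if len(q): print(z0,len(q),q.mean(0),cv2.minAreaRect(q[:,:2].astype(np.float32)))
ob=reg(500,610,310,390,84,100); print("board",len(ob),ob.mean(0),cv2.minAreaRect(ob[:,:2].astype(np.float32)),cv2.fitLine(ob[:,:2].astype(np.float32),cv2.DIST_HUBER,0,.01,.01).ravel())
for n,g in(("mug",reg(450,505,345,405,60,110)),("glue",reg(500,545,205,250,100,165))): print(n,g.mean(0),g.min(0),g.max(0))
E
```

```text
leg 229 [ 607.32944315 -115.55791978  167.72624846] [39.66673398 39.69141257 17.82246857]
rail 870 [570.08214256  50.39969292 114.88929829] [553.95040222 -98.76871981 108.49155999] [587.94780882 200.9264647  121.6961603 ]
(570.1243896484375, 51.12920379638672) 22.842620849609375 299.9525451660156 2.4519217014312744
line [ 4.0614355e-02 -9.9917489e-01  5.7021539e+02  4.9469513e+01] -177.67232
br 42 [510.35955903 118.18554911 114.23164163] [ 4.40493541 56.57654641 17.7361219 ]
panel ((598.3533935546875, 40.80543518066406), (215.33050537109375, 377.5133056640625), 2.22413969039917)
clamp 212
100 96 [ 479.86106012 -309.04851326  107.3069106 ] ((478.08984375, -307.7884216308594), (25.695051193237305, 39.47604751586914), 63.76375198364258)
120 37 [ 484.61667687 -309.36447865  131.04294822] ((477.7232666015625, -307.42034912109375), (26.76197624206543, 51.26530838012695), 61.21599578857422)
140 79 [ 479.57739895 -308.42107609  154.47169678] ((476.96893310546875, -307.41021728515625), (24.67341423034668, 65.48204803466797), 65.82960510253906)
board 280 [ 465.03438068 -328.69533412   91.58918002] ((458.8211669921875, -291.0732727050781), (81.02487182617188, 171.46144104003906), 13.066133499145508) [ 3.9412102e-01  9.1905856e-01  4.6498062e+02 -3.3173773e+02]
mug [ 412.1297098  -186.94873587   82.28751919] [ 368.40043049 -217.36129408   60.55918561] [ 466.3216737  -141.96991157   97.23715454]
glue [ 696.25124282 -258.76197133  125.31658898] [ 677.46481501 -283.09155217  100.00318268] [ 719.20498826 -240.74263787  153.77101453]
```

```bash
cat >> h.py <<'E'
def plan(targets):
    # targets: list of (x,y,z,yaw_deg,nrows); print rounded rows in tool axes from the measured pose
    from scipy.spatial.transform import Rotation as Ro
    s=state();p=s["tcp_pos"].copy();R=Ro.from_euler("xyz",s["tcp_rot"])
    for x,y,z,yaw,n in targets:
        G=Ro.from_euler("xyz",[180,0,yaw],degrees=True)
        for i in range(n,0,-1):
            d=np.round(R.inv().apply((np.array([x,y,z])-p)/i)/10,2)
            w=np.round(((R.inv()*G).as_rotvec(degrees=True))/i,1)
            p=p+R.apply(d*10);R=R*Ro.from_rotvec(w,degrees=True)
            print([*map(float,d),*map(float,w)])
        print("->",p,R.as_euler("xyz",degrees=True))
E
python3 - <<'E'
from h import *
plan([(560,60,270,98,16),(477.3,-307.5,235,66.5,8)])
E
```

```text
[-3.21, -2.46, -0.5, -0.0, 0.0, 4.0]
[-3.37, -2.23, -0.5, -0.0, 0.0, 4.0]
[-3.52, -1.99, -0.5, -0.0, 0.0, 4.0]
[-3.65, -1.74, -0.5, -0.0, 0.0, 4.0]
[-3.76, -1.48, -0.5, -0.0, 0.0, 4.0]
[-3.86, -1.21, -0.5, -0.0, 0.0, 4.0]
[-3.93, -0.94, -0.5, -0.0, 0.0, 4.0]
[-3.99, -0.66, -0.5, -0.0, 0.0, 4.0]
[-4.02, -0.38, -0.5, -0.0, 0.0, 4.0]
[-4.04, -0.1, -0.5, -0.0, 0.0, 4.0]
[-4.04, 0.18, -0.5, -0.0, 0.0, 4.0]
[-4.02, 0.46, -0.5, -0.0, 0.0, 4.0]
[-3.97, 0.74, -0.51, -0.0, 0.0, 4.0]
[-3.91, 1.01, -0.5, -0.0, 0.0, 4.0]
[-3.83, 1.29, -0.51, -0.0, 0.0, 3.9]
[-3.74, 1.54, -0.5, -0.0, 0.1, 4.0]
-> [559.99066135  59.96980132 269.97786062] [-1.79967770e+02 -3.14650802e-02  9.79524530e+01]
[-4.41, -1.66, 0.44, -0.0, -0.0, 3.9]
[-4.51, -1.36, 0.44, -0.0, -0.0, 3.9]
[-4.59, -1.04, 0.43, -0.0, -0.0, 3.9]
[-4.65, -0.73, 0.44, -0.0, -0.0, 4.0]
[-4.69, -0.41, 0.43, -0.0, -0.0, 3.9]
[-4.71, -0.08, 0.44, -0.0, -0.0, 4.0]
[-4.7, 0.24, 0.43, -0.0, -0.0, 3.9]
[-4.67, 0.57, 0.44, -0.0, -0.0, 4.0]
-> [ 477.351996   -307.49454411  234.95890562] [-1.79956079e+02 -9.98834584e-03  6.64524580e+01]
```

>>> step_arm(
  rows=[
    [[-3.2, -2.5, -0.5, 0, 0, 4], [-3.4, -2.2, -0.5, 0, 0, 4], [-3.5, -2, -0.5, 0, 0, 4], [-3.6, -1.7, -0.5, 0, 0, 4], [-3.8, -1.5, -0.5, 0, 0, 4], [-3.9, -1.2, -0.5, 0, 0, 4], [-3.9, -0.9, -0.5, 0, 0, 4], [-4, -0.7, -0.5, 0, 0, 4]],
  ],
)

```text
t: 0.9
tcp_pos: [378.1, 325.4, 229.9]
tcp_rot: [-3.141, -0.0, 2.264]
force: [0.4, 0.6, -0.1]
width: 87.1
grip_force: 0.0
```

>>> step_arm(
  rows=[
    [[-4, -0.4, -0.5, 0, 0, 4], [-4, -0.1, -0.5, 0, 0, 4], [-4, 0.2, -0.5, 0, 0, 4], [-4, 0.5, -0.5, 0, 0, 4], [-4, 0.7, -0.5, 0, 0, 4], [-3.9, 1, -0.5, 0, 0, 4], [-3.8, 1.3, -0.5, 0, 0, 4], [-3.7, 1.5, -0.5, 0, 0, 4]],
  ],
)

```text
t: 1.7
tcp_pos: [559.5, 60.2, 270.0]
tcp_rot: [-3.141, -0.0, 1.705]
force: [0.8, 0.5, -0.9]
width: 87.0
grip_force: 0.0
```

>>> step_arm(
  rows=[
    [[-4.4, -1.7, 0.4, 0, 0, 4], [-4.5, -1.4, 0.4, 0, 0, 4], [-4.6, -1, 0.4, 0, 0, 4], [-4.6, -0.7, 0.4, 0, 0, 4], [-4.7, -0.4, 0.4, 0, 0, 4], [-4.7, -0.1, 0.4, 0, 0, 4], [-4.7, 0.2, 0.4, 0, 0, 4], [-4.7, 0.6, 0.4, 0, 0, 4]],
  ],
)

```text
t: 2.5
tcp_pos: [472.8, -306.6, 237.8]
tcp_rot: [3.141, -0.001, 1.147]
force: [1.2, -0.2, 0.0]
width: 87.0
grip_force: 0.0
```

>>> step_arm(
  rows=[
    [[0, 0, 0, 0, 0, 0], [0, 0, 0, 0, 0, 0], [0, 0, 0, 0, 0, 0], [0, 0, 0, 0, 0, 0], [0, 0, 0, 0, 0, 0], [0, 0, 0, 0, 0, 0], [0, 0, 0, 0, 0, 0], [0, 0, 0, 0, 0, 0]],
  ],
)

```text
t: 3.3
tcp_pos: [473.7, -304.9, 237.9]
tcp_rot: [3.142, -0.0, 1.15]
force: [0.1, -0.4, -0.2]
width: 86.9
grip_force: 0.0
```

```bash
python3 - <<'E'
from h import *
s=state();print(s["t"],s["tcp_pos"],np.degrees(s["tcp_rot"]),s["joints"])
c=cam("wrist");save(c,"w1.png",s=1.5);W=pts(c);np.savez("w1.npz",W=W,i=c["pixels"])
V=W.reshape(-1,3);V=V[np.isfinite(V[:,0])]
V=V[np.hypot(V[:,0]-477,V[:,1]+307)<60]
for z0,z1 in((85,97),(140,156),(156,165)):
    q=V[(V[:,2]>z0)&(V[:,2]<z1)]
    if len(q)>3: print(z0,len(q),q.mean(0),cv2.minAreaRect(q[:,:2].astype(np.float32)))
E
```

```text
3.3 [ 473.65538286 -304.9145099   237.93071479] [ 1.79998013e+02 -7.94143270e-03  6.58683551e+01] [-0.21351914  0.20842097  0.82672737  1.59082212 -0.15497326  1.41039988
  0.20606476]
85 940 [ 470.25184701 -319.90524819   92.11297544] ((469.9910888671875, -319.99810791015625), (90.05790710449219, 37.264671325683594), 66.01663970947266)
140 276 [ 477.09456822 -307.64138295  148.09490051] ((475.9031677246094, -308.7473449707031), (25.913110733032227, 60.87287139892578), 65.36943054199219)
156 309 [ 475.2102988  -307.67418457  159.14964184] ((475.66790771484375, -308.5641784667969), (25.807531356811523, 65.82012939453125), 64.91378784179688)
```

View pics/w1.png

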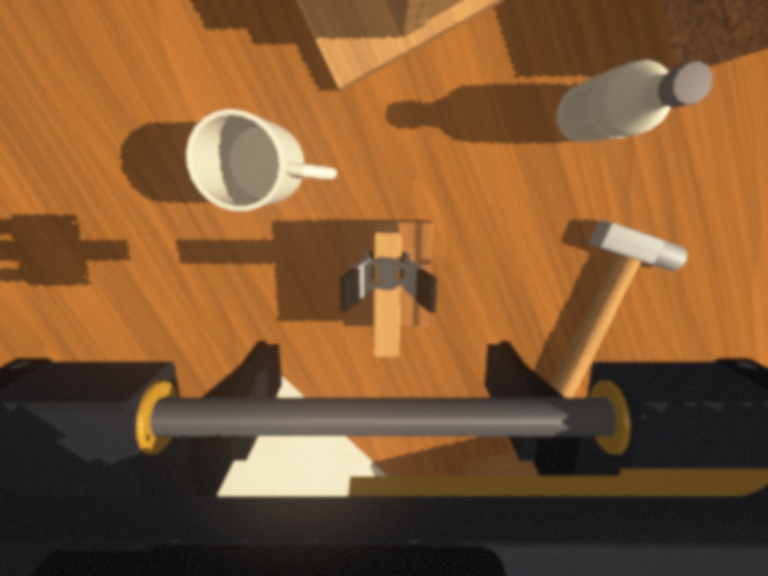

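The clamp sits upright between the fingers at about (388,275), already aligned with the closing line. It needs only a small correction before going down.

>>> step_arm(
  rows=[
    [[-0.1, 0.2, 1.6, 0, 0, 0], [-0.1, 0.2, 1.6, 0, 0, 0], [0, 0, 1.6, 0, 0, 0], [0, 0, 1.6, 0, 0, 0], [0, 0, 1.6, 0, 0, 0], [0, 0, 1.6, 0, 0, 0], [0, 0, 1.6, 0, 0, 0], [0, 0, 0, 0, 0, 0]],
  ],
)

```text
t: 4.15
tcp_pos: [475.3, -307.8, 124.1]
tcp_rot: [-3.138, 0.0, 1.149]
force: [0.5, 0.5, -0.4]
width: 87.3
grip_force: 0.0
```

>>> step_arm(
  rows=[
    [[0, 0, 0, 0, 0, 0], [0, 0, 0, 0, 0, 0], [0, 0, 0, 0, 0, 0], [0, 0, 0, 0, 0, 0], [0, 0, 0, 0, 0, 0], [0, 0, 0, 0, 0, 0], [0, 0, 0, 0, 0, 0], [0, 0, 0, 0, 0, 0]],
  ],
  gripper=1,
)

```text
t: 4.95
tcp_pos: [476.2, -309.6, 130.6]
tcp_rot: [3.14, -0.002, 1.148]
force: [-17.9, 9.2, 55.5]
width: 31.0
grip_force: 28.4
```

>>> step_arm(
  rows=[
    [[0, 0, 0, 0, 0, 0], [0, 0, 0, 0, 0, 0], [0, 0, 0, 0, 0, 0], [0, 0, 0, 0, 0, 0], [0, 0, 0, 0, 0, 0], [0, 0, 0, 0, 0, 0], [0, 0, 0, 0, 0, 0], [0, 0, 0, 0, 0, 0]],
  ],
)

```text
t: 5.75
tcp_pos: [481.4, -312.1, 133.8]
tcp_rot: [3.127, -0.001, 1.149]
force: [-5.4, 2.7, 53.3]
width: 0.6
grip_force: 26.8
```

```bash
python3 - <<'E'
from h import *
s=state();print(s["t"],s["tcp_pos"],np.degrees(s["tcp_rot"]),s["joints"],s["force"],s["width"],s["grip_force"])
c=cam("wrist");save(c,"w2.png")
E
```

```text
5.75 [ 481.39010292 -312.10658198  133.79123251] [ 1.79186725e+02 -5.53363320e-02  6.58216694e+01] [-0.16949094  0.30486187  0.80110954  1.72502229 -0.23752683  1.19666591
  0.27119989] [-5.44555746  2.6524096  53.34207655] 0.6192666247669667 26.841627268586308
```

View pics/w2.png

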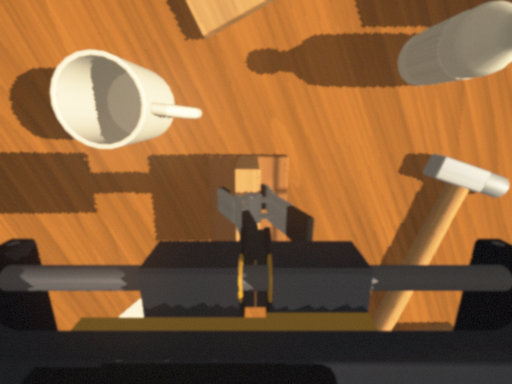

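The fingers have shut to 0.6 mm and are pressing down, and the clamp now shows in front of them at about (255,205). The grasp slipped. I'll look from the other cameras before moving.

```bash
python3 - <<'E'
from h import *
a=cam("scene");b=cam("top");w=cam("wrist")
ims=[a["pixels"][110:180,180:250],b["pixels"][190:270,330:410]]
o=[cv2.resize(i,(400,400),interpolation=cv2.INTER_CUBIC) for i in ims]
cv2.imwrite("pics/m1.png",np.hstack(o)[...,::-1])
V=pts(w).reshape(-1,3);V=V[np.isfinite(V[:,0])];V=V[np.hypot(V[:,0]-477,V[:,1]+307)<70]
for z0,z1 in((85,97),(100,115),(115,130),(130,145),(145,165)):
    q=V[(V[:,2]>z0)&(V[:,2]<z1)]
    if len(q)>3: print(z0,len(q),q.mean(0),cv2.minAreaRect(q[:,:2].astype(np.float32)))
E
```

```text
85 919 [ 479.20924733 -294.00360208   92.05361155] ((474.7610168457031, -305.4453125), (51.26141357421875, 59.46896743774414), 4.7418532371521)
100 936 [ 483.08682341 -310.02805168  105.96652239] ((481.67156982421875, -311.8230895996094), (26.207107543945312, 45.544010162353516), 65.25794219970703)
115 403 [ 492.38056838 -314.50441709  121.76028995] ((488.1383056640625, -315.0047912597656), (26.470504760742188, 44.43116760253906), 65.11958312988281)
130 509 [ 500.04608593 -316.84303605  137.49172507] ((491.877197265625, -316.5050964355469), (25.724563598632812, 46.28734588623047), 64.851806640625)
145 566 [ 505.56272421 -316.50045339  152.61795268] ((496.1207580566406, -316.30743408203125), (21.617111206054688, 48.29343795776367), 65.33890533447266)
```

View pics/m1.png

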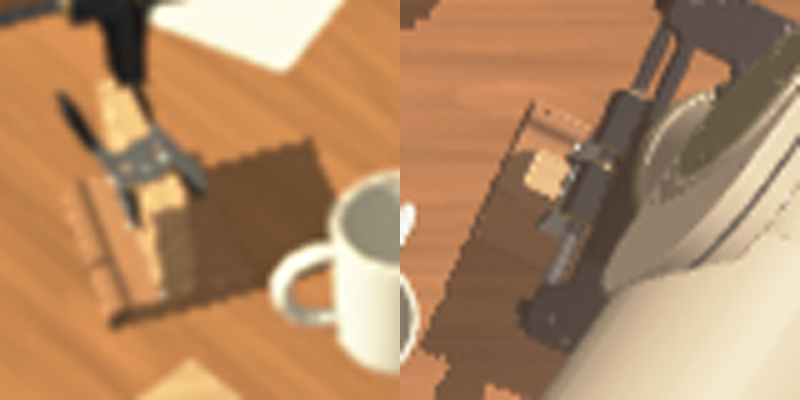

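The left panel shows the clamp still on the stand but tilted, with the gripper tip close to its handles at (125,70). Next I'll make a side profile from the point clouds to see where the fingers are relative to the handles.

```bash
cat > prof.py <<'E'
from h import *
def prof(f,c0,yaw,S=5):
    y=np.radians(yaw);X=np.array([np.cos(y),np.sin(y)]);Y=np.array([np.sin(y),-np.cos(y)])
    img=np.full((2,480,390,3),255,np.uint8)
    for n in("scene","top","wrist"):
        c=cam(n);W=pts(c).reshape(-1,3);C=c["pixels"].reshape(-1,3)
        m=np.isfinite(W[:,0])&(np.hypot(W[:,0]-c0[0],W[:,1]-c0[1])<60)&(W[:,2]>60)
        W=W[m];C=C[m];d=W[:,:2]-c0
        for k,q in((0,d@Y),(1,d@X)):
            for a,z,col in zip(q,W[:,2],C):
                u,v=int(195+a*3),int(470-(z-60)*3)
                if 0<=u<390 and 3<v<480: cv2.circle(img[k],(u,v),1 if n=="wrist" else 3,[int(t) for t in col[::-1]],-1)
    for k in(0,1):
        for z in range(60,220,20): cv2.putText(img[k],str(z),(0,470-(z-60)*3),0,.4,(0,0,255))
        cv2.line(img[k],(195,0),(195,480),(0,0,255),1)
    cv2.imwrite("pics/"+f,np.hstack(img))
E
python3 - <<'E'
from prof import *
s=state();prof("p1.png",s["tcp_pos"][:2],65.8)
E
```

```text
(no output)
```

View pics/p1.png

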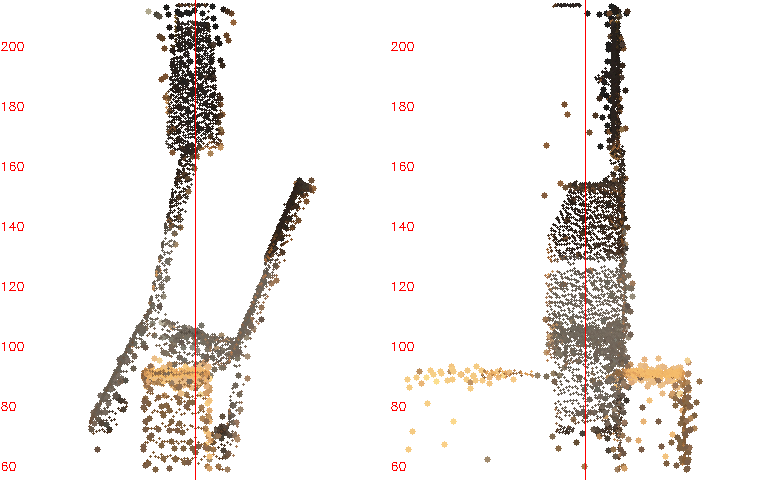

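The profile shows the right handle leaning free at (300,180) and the shut fingers near the left handle. So the right finger came down inside its handle or on top of it. I'll check the finger geometry in the tool frame using the saved hover cloud and the current one.

```bash
python3 - <<'E'
from h import *
from scipy.spatial.transform import Rotation as Ro
W=np.load("w1.npz")["W"]
def tool(W,p,yaw): return Ro.from_euler("xyz",[180,0,yaw],degrees=True).inv().apply(W.reshape(-1,3)-p)
T=tool(W,[473.65,-304.9,237.9],65.87);T=T[np.isfinite(T[:,0])]
q=T[(T[:,2]<15)&(np.abs(T[:,1])<70)&(np.abs(T[:,0])<60)]
print("open:");
for z in range(-120,15,10):
    k=q[(q[:,2]>=z)&(q[:,2]<z+10)]
    if len(k): print(z,len(k),"y",np.round(np.percentile(k[:,1],[0,25,50,75,100])),"x",np.round([k[:,0].min(),k[:,0].max()]), "inner",np.round([k[k[:,1]<0,1].max() if (k[:,1]<0).any() else np.nan,k[k[:,1]>0,1].min() if (k[:,1]>0).any() else np.nan]))
s=state();c=cam("wrist")
for dz in(0,20,40,-25): 
    X=c["R"]@(s["tcp_pos"]+[0,0,dz])+c["t"];print(dz,X[0]/X[2]*c["fx"]+c["cx"],X[1]/X[2]*c["fy"]+c["cy"])
W=pts(c);v0=[205,215,222,230,240,250,260]
T=tool(W,s["tcp_pos"],65.8).reshape(384,512,3)
for v in v0: print(v,[tuple(np.round(T[v,u]).tolist()) for u in(230,245,252,258,264,272,285,300)])
E
```

```text
open:
-120 8603 y [-70. -45.  -2.  41.  70.] x [ 3. 39.] inner [-0.  0.]
-110 1466 y [-70. -48. -48.  49.  70.] x [-7. 38.] inner [-47.  48.]
-100 720 y [-49. -48. -48.  48.  49.] x [-12.  12.] inner [-47.  48.]
-90 749 y [-49. -48. -43.  48.  49.] x [-12.   5.] inner [-43.  43.]
-80 574 y [-57. -49. -43.  49.  57.] x [-10.  12.] inner [-43.  43.]
-70 532 y [-55. -48.  44.  48.  56.] x [ 1. 12.] inner [-43.  44.]
-60 565 y [-53. -44.  43.  45.  53.] x [-5. 12.] inner [-43.  43.]
-50 504 y [-52. -44.  43.  44.  53.] x [-10.  12.] inner [-43.  43.]
-40 328 y [-52. -44.  43.  44.  52.] x [-9. 11.] inner [-43.  43.]
0 254.57172197826412 222.8530948640668
20 254.92555966166265 233.9669910988124
40 255.35843519086626 247.56343359165825
-25 254.21097181975006 211.52208062645042
205 [(5.0, -20.0, 29.0), (3.0, -8.0, 32.0), (5.0, -2.0, 28.0), (4.0, 3.0, 30.0), (-7.0, 10.0, 62.0), (4.0, 15.0, 29.0), (11.0, 23.0, 9.0), (-31.0, 58.0, 134.0)]
215 [(-5.0, -21.0, 29.0), (13.0, -7.0, -17.0), (-4.0, -2.0, 27.0), (-5.0, 3.0, 30.0), (-6.0, 9.0, 34.0), (-5.0, 15.0, 29.0), (4.0, 24.0, 7.0), (11.0, 31.0, -
[... 161 characters left out ...]
.0, 31.0, -14.0)]
230 [(-56.0, -28.0, 116.0), (11.0, -6.0, -39.0), (9.0, -2.0, -35.0), (9.0, 2.0, -35.0), (11.0, 5.0, -38.0), (-56.0, 22.0, 114.0), (-8.0, 24.0, 4.0), (1.0, 32.0, -15.0)]
240 [(-69.0, -28.0, 115.0), (11.0, -6.0, -52.0), (9.0, -2.0, -48.0), (9.0, 1.0, -49.0), (11.0, 5.0, -52.0), (-70.0, 23.0, 116.0), (-78.0, 41.0, 134.0), (-7.0, 32.0, -15.0)]
250 [(37.0, -9.0, -115.0), (9.0, -6.0, -61.0), (10.0, -2.0, -61.0), (9.0, 1.0, -61.0), (10.0, 4.0, -62.0), (37.0, 4.0, -115.0), (38.0, 8.0, -116.0), (37.0, 13.0, -114.0)]
260 [(37.0, -9.0, -120.0), (9.0, -6.0, -71.0), (9.0, -2.0, -71.0), (10.0, 1.0, -72.0), (9.0, 4.0, -72.0), (38.0, 4.0, -122.0), (37.0, 8.0, -121.0), (38.0, 12.0, -121.0)]
```

The hover and current clouds agree: the real fingertips end about 34 mm short of the reported TCP, though they are laterally centred. The fingers only caught the tops of the handles and then slipped over. I'll back straight up and check how the clamp settles.

>>> step_arm(
  rows=[
    [[0, 0, -0.5, 0, 0, 0], [0, 0, -0.7, 0, 0, 0], [0, 0, -1, 0, 0, 0], [0, 0, -1.5, 0, 0, 0], [0, 0, -1.5, 0, 0, 0], [0, 0, -1.5, 0, 0, 0], [0, 0, -1.5, 0, 0, 0], [0, 0, 0, 0, 0, 0]],
  ],
)

```text
t: 6.95
tcp_pos: [477.3, -309.2, 210.3]
tcp_rot: [3.138, -0.0, 1.149]
force: [0.7, -0.1, -0.4]
width: 0.3
grip_force: 0.0
```

>>> step_arm(
  rows=[
    [[0, 0, 0, 0, 0, 0], [0, 0, 0, 0, 0, 0], [0, 0, 0, 0, 0, 0], [0, 0, 0, 0, 0, 0], [0, 0, 0, 0, 0, 0], [0, 0, 0, 0, 0, 0], [0, 0, 0, 0, 0, 0], [0, 0, 0, 0, 0, 0]],
  ],
  gripper=0,
)

```text
t: 7.75
tcp_pos: [476.4, -308.5, 207.9]
tcp_rot: [-3.141, -0.0, 1.149]
force: [-0.5, -0.2, -0.4]
width: 56.3
grip_force: 0.0
```

```bash
python3 - <<'E'
from prof import *
s=state();print(s["t"],s["tcp_pos"],np.degrees(s["tcp_rot"]),s["joints"],s["force"]);prof("p2.png",s["tcp_pos"][:2],65.8)
E
```

```text
7.75 [ 476.36916411 -308.52458067  207.86459939] [-1.79993876e+02 -4.99791588e-03  6.58470237e+01] [-0.19908852  0.23922125  0.82294533  1.62739041 -0.17892546  1.35337439
  0.22690505] [-0.49747267 -0.23770312 -0.43724089]
```

View pics/p2.png

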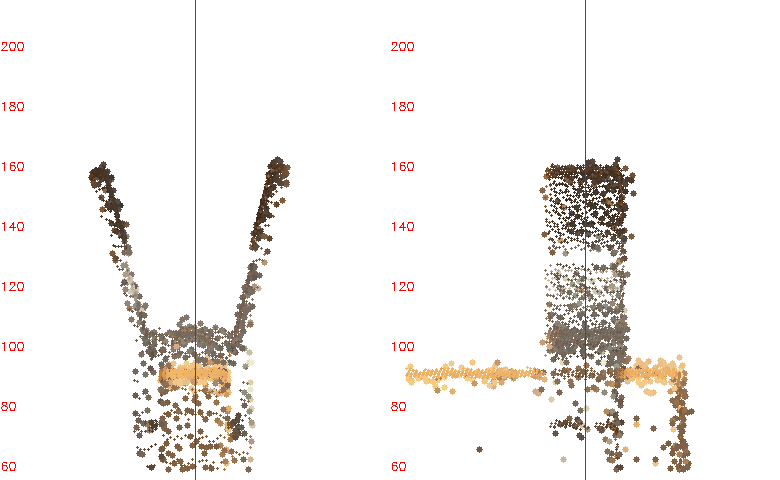

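The clamp has sprung back upright at home, handle tops at z≈160 and within about 2 mm of the tool centre. Now I'll go down with the 34 mm correction.

>>> step_arm(
  rows=[
    [[0, -0.1, 0.8, 0, 0, 0], [0, 0, 1.2, 0, 0, 0], [0, 0, 1.6, 0, 0, 0], [0, 0, 1.6, 0, 0, 0], [0, 0, 1.6, 0, 0, 0], [0, 0, 1.6, 0, 0, 0], [0, 0, 1.6, 0, 0, 0], [0, 0, 1.6, 0, 0, 0]],
  ],
)

```text
t: 8.7
tcp_pos: [474.9, -307.8, 90.2]
tcp_rot: [-3.141, 0.0, 1.149]
force: [0.8, 0.2, -0.5]
width: 87.5
grip_force: 0.0
```

>>> step_arm(
  rows=[
    [[0, 0, 0, 0, 0, 0], [0, 0, 0, 0, 0, 0], [0, 0, 0, 0, 0, 0], [0, 0, 0, 0, 0, 0], [0, 0, 0, 0, 0, 0], [0, 0, 0, 0, 0, 0], [0, 0, 0, 0, 0, 0], [0, 0, 0, 0, 0, 0]],
  ],
  gripper=1,
)

```text
t: 9.5
tcp_pos: [477.7, -309.5, 95.1]
tcp_rot: [3.136, -0.001, 1.149]
force: [-1.5, 1.1, 19.0]
width: 32.5
grip_force: 30.0
```

>>> step_arm(
  rows=[
    [[0, 0, 0, 0, 0, 0], [0, 0, 0, 0, 0, 0], [0, 0, 0, 0, 0, 0], [0, 0, 0, 0, 0, 0], [0, 0, 0, 0, 0, 0], [0, 0, 0, 0, 0, 0], [0, 0, 0, 0, 0, 0], [0, 0, 0, 0, 0, 0]],
  ],
)

```text
t: 10.3
tcp_pos: [477.7, -309.6, 95.1]
tcp_rot: [3.136, -0.001, 1.149]
force: [-1.6, 1.3, 19.3]
width: 32.0
grip_force: 30.0
```

>>> step_arm(
  rows=[
    [[0, 0, -0.8, 0, 0, 0], [0, 0, -1.2, 0, 0, 0], [0, 0, -2, 0, 0, 0], [0, 0, -2, 0, 0, 0], [0, 0, -2, 0, 0, 0], [0, 0, -2, 0, 0, 0], [0, 0, -2, 0, 0, 0], [0, 0, -1, 0, 0, 0]],
  ],
)

```text
t: 11.1
tcp_pos: [475.9, -308.5, 224.1]
tcp_rot: [3.139, -0.0, 1.149]
force: [0.5, -0.4, -0.7]
width: 32.4
grip_force: 30.0
```

```bash
python3 - <<'E'
from prof import *
s=state();print(s["t"],s["tcp_pos"],np.degrees(s["tcp_rot"]),s["joints"],s["force"],s["width"]);
T=s["tcp_pos"]
prof("p3.png",T[:2],65.8)
plan([(573,-39,225,92.3,8)])
E
```

```text
11.1 [ 475.86098314 -308.52956261  224.06724812] [ 1.79876597e+02 -1.76247031e-02  6.58368785e+01] [-0.20580435  0.22582124  0.82872673  1.60564015 -0.16952342  1.38250655
  0.22005541] [ 0.50089492 -0.40737262 -0.70078387] 32.395971982207975
[3.57, -0.27, -0.04, 0.0, -0.0, -3.3]
[3.58, -0.06, -0.04, 0.0, -0.0, -3.3]
[3.57, 0.15, -0.03, 0.0, -0.0, -3.3]
[3.56, 0.35, -0.04, 0.0, -0.0, -3.3]
[3.53, 0.56, -0.03, 0.0, -0.0, -3.3]
[3.5, 0.76, -0.04, 0.0, -0.0, -3.3]
[3.45, 0.96, -0.03, 0.0, -0.0, -3.3]
[3.38, 1.16, -0.04, 0.0, -0.0, -3.3]
-> [573.04205785 -39.0210198  225.01893619] [1.79962326e+02 1.87322529e-04 9.22544322e+01]
```

View pics/p3.png

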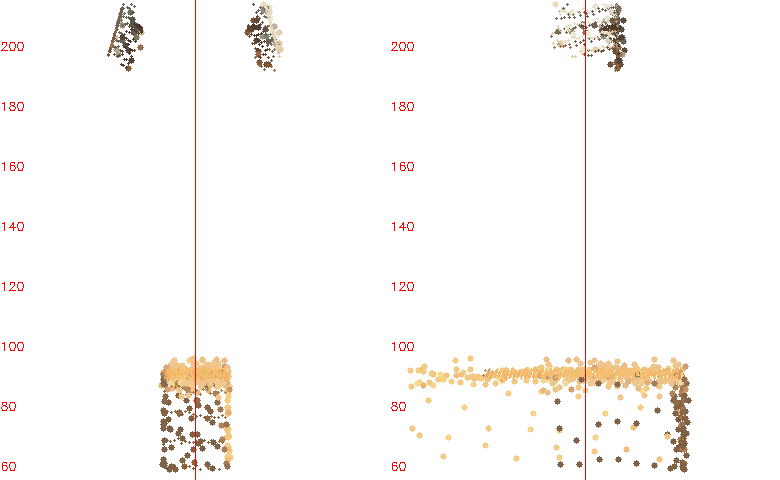

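The clamp is held open and upright. Its jaw tips are at z≈194 and symmetric about the tool at ±17–28 mm. Next I'll carry it over the rail.

>>> step_arm(
  rows=[
    [[3.6, -0.3, 0, 0, 0, -3.3], [3.6, -0.1, 0, 0, 0, -3.3], [3.6, 0.1, 0, 0, 0, -3.3], [3.6, 0.4, 0, 0, 0, -3.3], [3.5, 0.6, 0, 0, 0, -3.3], [3.5, 0.8, 0, 0, 0, -3.3], [3.4, 1, 0, 0, 0, -3.3], [3.4, 1.1, 0, 0, 0, -3.4]],
  ],
)

```text
t: 12.05
tcp_pos: [573.1, -36.7, 220.8]
tcp_rot: [-3.14, -0.0, 1.615]
force: [0.0, -0.1, -0.4]
width: 32.0
grip_force: 30.0
```

>>> step_arm(
  rows=[
    [[0, 0, 0, 0, 0, 0], [0, 0, 0, 0, 0, 0], [0, 0, 0, 0, 0, 0], [0, 0, 0, 0, 0, 0], [0, 0, 0, 0, 0, 0], [0, 0, 0, 0, 0, 0], [0, 0, 0, 0, 0, 0], [0, 0, 0, 0, 0, 0]],
  ],
)

```text
t: 12.85
tcp_pos: [573.2, -38.4, 222.0]
tcp_rot: [3.141, -0.0, 1.612]
force: [-0.3, -0.7, -0.8]
width: 32.2
grip_force: 30.0
```

```bash
python3 - <<'E'
from prof import *
from scipy.spatial.transform import Rotation as Ro
s=state();p=s["tcp_pos"];print(s["t"],p,np.degrees(s["tcp_rot"]),s["joints"],s["width"])
G=Ro.from_euler("xyz",s["tcp_rot"])
for n in("wrist","scene","top"):
    V=pts(cam(n)).reshape(-1,3);V=V[np.isfinite(V[:,0])]
    m=(V[:,2]>108)&(V[:,2]<122)&(abs(V[:,0]-573)<22)&(V[:,1]>-95)&(V[:,1]<200);q=V[m]
    if len(q)>30: print(n,"rail",len(q),cv2.minAreaRect(q[:,:2].astype(np.float32)),G.inv().apply(q-p).mean(0))
    T=G.inv().apply(V-p);k=T[(T[:,2]>-10)&(T[:,2]<45)&(abs(T[:,0])<40)&(abs(T[:,1])<60)]
    for z in range(-10,45,8):
        h=k[(k[:,2]>=z)&(k[:,2]<z+8)]; L=h[h[:,1]<0];Rr=h[h[:,1]>0]
        if len(L) or len(Rr): print(n,z,[np.round([x[:,1].min(),x[:,1].max(),x[:,0].min(),x[:,0].max()]).tolist() for x in(L,Rr) if len(x)])
E
```

```text
12.85 [573.21435787 -38.41542881 221.95955272] [ 1.79993972e+02 -6.30047826e-03  9.23415592e+01] [-0.52314556  0.22004131  0.60390204  1.58004253 -0.12667625  1.38088984
  0.1342912 ] 32.21091884096011
wrist rail 4430 ((569.6719970703125, 37.822174072265625), (22.022220611572266, 206.1909637451172), 2.209174871444702) [ 87.75351842  -0.35740988 106.7772861 ]
wrist -10 [[-21.0, -1.0, -13.0, 13.0], [0.0, 20.0, -13.0, 13.0]]
wrist -2 [[-23.0, -1.0, -10.0, 12.0], [0.0, 23.0, -5.0, 12.0]]
wrist 6 [[-26.0, -21.0, -10.0, 11.0], [19.0, 25.0, -9.0, 11.0]]
wrist 14 [[-28.0, -18.0, -11.0, 11.0], [17.0, 27.0, -11.0, 11.0]]
wrist 22 [[-29.0, -20.0, -10.0, 11.0], [20.0, 28.0, -5.0, 11.0]]
scene rail 830 ((569.6979370117188, 52.25819396972656), (24.83373260498047, 295.43133544921875), 2.2486653327941895) [ 98.54386294   1.25542356 108.14600317]
scene -10 [[-21.0, -0.0, -10.0, 12.0], [1.0, 21.0, -13.0, 12.0]]
scene -2 [[-20.0, -0.0, -7.0, 11.0], [1.0, 23.0, -12.0, 12.0]]
scene 6 [[-24.0, -20.0, -4.0, 10.0], [21.0, 25.0, -11.0, 10.0]]
scene 14 [[-25.0, -18.0, -10.0, 11.0], [16.0, 28.0, -10.0, 11.0]]
scene 22 [[-28.0, -20.0, -2.0, 11.0], [22.0, 28.0, -12.0, 10.0]]
scene 30 [[-24.0, -23.0, -0.0, 10.0], [21.0, 26.0, -1.0, 9.0]]
top rail 439 ((567.5942993164062, 122.9119644165039), (22.161815643310547, 150.43563842773438), 2.7271175384521484) [161.46767768   0.71662089 107.10364834]
```

The jaws at ±18–28 mm are centred on the rail to within 1 mm, and yaw matches. I'll lower 10.5 cm.

>>> step_arm(
  rows=[
    [[0, 0, 1, 0, 0, 0], [0, 0, 1.5, 0, 0, 0], [0, 0, 1.8, 0, 0, 0], [0, 0, 1.8, 0, 0, 0], [0, 0, 1.8, 0, 0, 0], [0, 0, 1.6, 0, 0, 0], [0, 0, 0.7, 0, 0, 0], [0, 0, 0.3, 0, 0, 0]],
  ],
)

```text
t: 13.8
tcp_pos: [572.9, -38.4, 117.7]
tcp_rot: [-3.141, -0.001, 1.612]
force: [-15.5, 1.7, 35.8]
width: 32.5
grip_force: 30.4
```

>>> step_arm(
  rows=[
    [[0, 0, 0, 0, 0, 0], [0, 0, 0, 0, 0, 0], [0, 0, 0, 0, 0, 0], [0, 0, 0, 0, 0, 0], [0, 0, 0, 0, 0, 0], [0, 0, 0, 0, 0, 0], [0, 0, 0, 0, 0, 0], [0, 0, 0, 0, 0, 0]],
  ],
)

```text
t: 14.6
tcp_pos: [572.8, -38.4, 118.0]
tcp_rot: [-3.141, -0.001, 1.612]
force: [-8.1, 0.3, 14.8]
width: 32.1
grip_force: 30.2
```

It touches the rail edge lightly, seated. I'll open the gripper and retreat upward.

>>> step_arm(
  rows=[
    [[0, 0, 0, 0, 0, 0], [0, 0, 0, 0, 0, 0], [0, 0, 0, 0, 0, 0], [0, 0, 0, 0, 0, 0], [0, 0, 0, 0, 0, 0], [0, 0, 0, 0, 0, 0], [0, 0, 0, 0, 0, 0], [0, 0, 0, 0, 0, 0]],
  ],
  gripper=0,
)

```text
t: 15.4
tcp_pos: [573.3, -38.3, 117.0]
tcp_rot: [3.141, -0.0, 1.612]
force: [0.5, 1.4, 0.2]
width: 84.6
grip_force: 0.0
```

>>> step_arm(
  rows=[
    [[0, 0, 0, 0, 0, 0], [0, 0, 0, 0, 0, 0], [0, 0, 0, 0, 0, 0], [0, 0, 0, 0, 0, 0], [0, 0, -1, 0, 0, 0], [0, 0, -1.5, 0, 0, 0], [0, 0, -2, 0, 0, 0], [0, 0, -2, 0, 0, 0]],
  ],
)

```text
t: 16.2
tcp_pos: [573.4, -38.5, 184.0]
tcp_rot: [3.141, -0.0, 1.612]
force: [1.2, 0.1, 0.1]
width: 87.1
grip_force: 0.0
```

>>> step_arm(
  rows=[
    [[0, 0, -2, 0, 0, 0], [0, 0, -2, 0, 0, 0], [0, 0, -2, 0, 0, 0], [0, 0, -1, 0, 0, 0], [0, 0, 0, 0, 0, 0], [0, 0, 0, 0, 0, 0], [0, 0, 0, 0, 0, 0], [0, 0, 0, 0, 0, 0]],
  ],
)

```text
t: 17.0
tcp_pos: [572.8, -38.3, 251.1]
tcp_rot: [-3.14, 0.0, 1.612]
force: [0.6, 0.4, 0.1]
width: 87.0
grip_force: 0.0
```

```bash
python3 - <<'E'
from prof import *
s=state();p=s["tcp_pos"];print(s["t"],p,np.degrees(s["tcp_rot"]),s["joints"],s["width"],s["force"])
prof("p4.png",np.array([573.1,-38.9]),92.3)
plan([(533,119.5,225,182.3,12)])
E
```

```text
17.0 [572.79704099 -38.2798833  251.06687022] [-1.79918527e+02  2.04485038e-03  9.23497783e+01] [-0.52650518  0.20819966  0.60826897  1.53175126 -0.11921362  1.44051828
  0.12830338] 86.9735161241427 [0.56286022 0.39389298 0.14144166]
[1.33, -0.28, 0.22, -0.0, -0.0, -7.5]
[1.35, -0.1, 0.22, -0.0, -0.0, -7.5]
[1.36, 0.07, 0.22, -0.0, -0.0, -7.5]
[1.33, 0.25, 0.22, -0.0, -0.0, -7.5]
[1.29, 0.42, 0.22, -0.0, -0.0, -7.5]
[1.22, 0.59, 0.22, -0.0, -0.0, -7.5]
[1.14, 0.74, 0.22, -0.0, -0.0, -7.5]
[1.03, 0.88, 0.22, -0.0, -0.0, -7.5]
[0.91, 1.01, 0.22, -0.0, -0.0, -7.5]
[0.76, 1.12, 0.22, -0.0, -0.0, -7.5]
[0.61, 1.21, 0.23, -0.0, -0.0, -7.5]
[0.45, 1.28, 0.22, -0.0, -0.0, -7.5]
-> [533.03065749 119.45097293 225.00640012] [-1.79995264e+02 -3.97748411e-02 -1.77650731e+02]
```

View pics/p4.png

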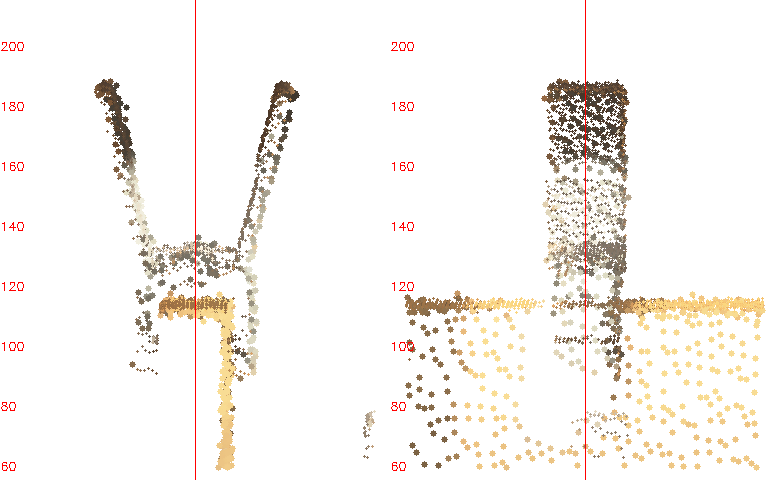

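The clamp is on the rail at the clip spot: upright, pads astride both plies, 0–1 mm off along the rail. Now I'll go over the bolt with the jaws turned along the rail.

>>> step_arm(
  rows=[
    [[1.3, -0.3, 0.2, 0, 0, -7.5], [1.3, -0.1, 0.2, 0, 0, -7.5], [1.4, 0.1, 0.2, 0, 0, -7.5], [1.3, 0.3, 0.2, 0, 0, -7.5], [1.3, 0.4, 0.2, 0, 0, -7.5], [1.2, 0.6, 0.2, 0, 0, -7.5], [1.1, 0.7, 0.2, 0, 0, -7.5], [1, 0.9, 0.2, 0, 0, -7.5]],
  ],
)

```text
t: 17.95
tcp_pos: [547.3, 66.2, 235.7]
tcp_rot: [-3.141, -0.0, 2.664]
force: [0.4, -0.1, 0.2]
width: 86.9
grip_force: 0.0
```

>>> step_arm(
  rows=[
    [[0.9, 1, 0.2, 0, 0, -7.5], [0.8, 1.1, 0.2, 0, 0, -7.5], [0.6, 1.2, 0.2, 0, 0, -7.5], [0.5, 1.3, 0.2, 0, 0, -7.5], [0, 0, 0, 0, 0, 0], [0, 0, 0, 0, 0, 0], [0, 0, 0, 0, 0, 0], [0, 0, 0, 0, 0, 0]],
  ],
)

```text
t: 18.75
tcp_pos: [533.7, 117.4, 228.1]
tcp_rot: [-3.142, 0.0, -3.104]
force: [-0.1, 0.9, -0.5]
width: 87.2
grip_force: 0.0
```

```bash
python3 - <<'E'
from prof import *
from scipy.spatial.transform import Rotation as Ro
s=state();p=s["tcp_pos"];print(s["t"],p,np.degrees(s["tcp_rot"]),s["joints"],s["width"])
G=Ro.from_euler("xyz",s["tcp_rot"])
c=cam("wrist");save(c,"w4.png",s=1.5)
V=pts(c).reshape(-1,3);V=V[np.isfinite(V[:,0])];V=V[np.hypot(V[:,0]-533,V[:,1]-119)<75]
b=np.radians(2.33);F=(V-[570.3,31,0])@np.array([[np.cos(b),-np.sin(b),0],[np.sin(b),np.cos(b),0],[0,0,1]])
for nm,m in(("br",(F[:,2]>108)&(F[:,2]<120)&(F[:,0]<-40)),("rail",(F[:,2]>108)&(F[:,2]<120)&(F[:,0]>-30)),("head",(F[:,2]>60)&(F[:,2]<103)&(F[:,0]<-18)&(F[:,0]>-50)&(abs(F[:,1]-90)<25))):
    q=F[m]
    if len(q): print(nm,len(q),"frame",q.min(0),q.max(0),np.median(q,0),"tool",np.median(G.inv().apply(V[m]-p),0))
E
```

```text
18.75 [533.71106046 117.43917388 228.08182436] [-1.79996758e+02  1.61384286e-02 -1.77826595e+02] [-0.61976549  0.13514531  0.35534237  1.63151705 -0.04760928  1.38322613
  1.35020088] 87.2395595909384
br 263 frame [-59.14020266  58.82205279 108.89945378] [-54.81838612 118.24217182 116.57089116] [-57.39105534  88.82820065 114.80750347] tool [ 24.37893613   0.91300628 113.26856409]
rail 2245 frame [-11.64387008  18.40712586 108.0007126 ] [ 11.29233369 160.69393827 117.30920822] [ -1.85155828  89.9521774  115.01224455] tool [-31.16265211   2.17722306 113.07925365]
head 223 frame [-41.20978596  80.36386795  68.80055482] [-18.24286361  96.75816017  96.63762735] [-33.49804481  88.88658749  87.51386848] tool [  0.51702046   1.03055061 140.56577117]
```

View pics/w4.png

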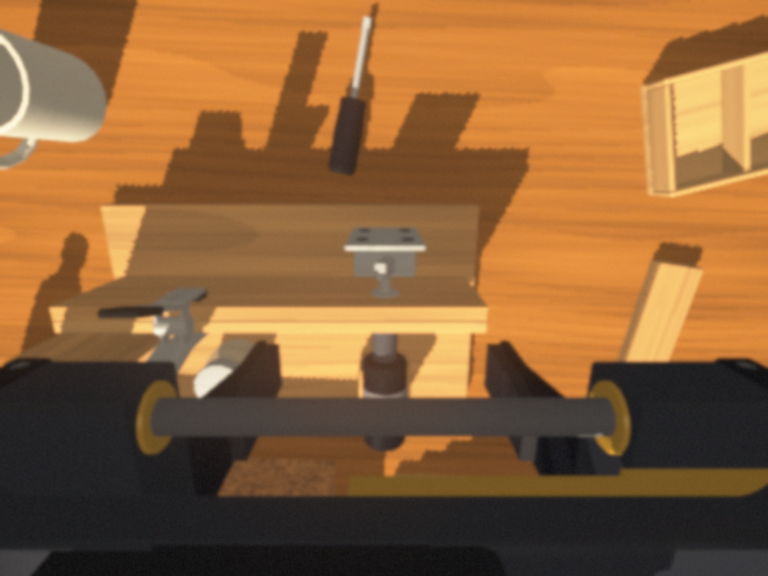

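The bolt head at about (382,268) is centred between the jaws, 0.5 mm and 1 mm off. The gap is clear on both sides. I'll go down 20 cm, with real tips reaching z≈61, and then close.

>>> step_arm(
  rows=[
    [[0, 0.1, 1, 0, 0, 0], [0, 0, 2, 0, 0, 0], [0, 0, 2, 0, 0, 0], [0, 0, 2, 0, 0, 0], [0, 0, 2, 0, 0, 0], [0, 0, 2, 0, 0, 0], [0, 0, 1, 0, 0, 0], [0, 0, 0, 0, 0, 0]],
  ],
)

```text
t: 19.6
tcp_pos: [532.4, 119.0, 106.4]
tcp_rot: [-3.141, -0.003, -3.101]
force: [0.5, 0.4, 0.2]
width: 87.2
grip_force: 0.0
```

>>> step_arm(
  rows=[
    [[0, 0, 1.2, 0, 0, 0], [0, 0, 1.5, 0, 0, 0], [0, 0, 1.5, 0, 0, 0], [0, 0, 1.5, 0, 0, 0], [0, 0, 1.2, 0, 0, 0], [0, 0, 0.8, 0, 0, 0], [0, 0, 0.3, 0, 0, 0], [0, 0, 0, 0, 0, 0]],
  ],
)

```text
t: 20.4
tcp_pos: [533.5, 119.3, 27.9]
tcp_rot: [3.142, -0.0, -3.101]
force: [0.5, -0.9, 0.1]
width: 87.0
grip_force: 0.0
```

>>> step_arm(
  rows=[
    [[0, 0, 0, 0, 0, 0], [0, 0, 0, 0, 0, 0], [0, 0, 0, 0, 0, 0], [0, 0, 0, 0, 0, 0], [0, 0, 0, 0, 0, 0], [0, 0, 0, 0, 0, 0], [0, 0, 0, 0, 0, 0], [0, 0, 0, 0, 0, 0]],
  ],
  gripper=1,
)

```text
t: 21.2
tcp_pos: [533.4, 119.4, 27.9]
tcp_rot: [3.142, 0.0, -3.101]
force: [0.6, 0.3, 0.1]
width: 31.2
grip_force: 0.0
```

>>> step_arm(
  rows=[
    [[0, 0, 0, 0, 0, 0], [0, 0, 0, 0, 0, 0], [0, 0, 0, 0, 0, 0], [0, 0, 0, 0, 0, 0], [0, 0, 0, 0, 0, 0], [0, 0, 0, 0, 0, 0], [0, 0, 0, 0, 0, 0], [0, 0, 0, 0, 0, 0]],
  ],
)

```text
t: 22.0
tcp_pos: [533.6, 119.1, 28.1]
tcp_rot: [-3.141, 0.0, -3.101]
force: [-0.4, -2.9, 4.3]
width: 10.0
grip_force: 30.0
```

The jaws have closed to exactly 10 mm at 30 N, so the bar is squared upright. I'll do one numeric check of the clamp and the grip before handing in.

```bash
python3 - <<'E'
from h import *
for n in("scene","top"):
    V=pts(cam(n)).reshape(-1,3);V=V[np.isfinite(V[:,0])]
    q=V[(V[:,2]>165)&(V[:,2]<195)&(np.hypot(V[:,0]-573,V[:,1]+39)<50)]
    if len(q): print(n,len(q),q.max(0),cv2.minAreaRect(q[:,:2].astype(np.float32)))
s=state();print(s["t"],s["tcp_pos"],s["width"],s["grip_force"],s["force"])
if 9<s["width"]<11 and s["grip_force"]>20: print(r.job_done())
E
```

```text
scene 103 [606.17621379 -22.75229462 190.54049512] ((573.4599609375, -37.84077072143555), (66.11505889892578, 26.47386932373047), 3.5029921531677246)
top 93 [606.87430447 -25.79204891 193.67597139] ((573.8302001953125, -38.3441162109375), (66.20914459228516, 23.801115036010742), 1.1434630155563354)
22.1 [533.5237688  119.07980185  28.05777199] 9.561007685479401 30.01886886631837 [-0.60624636 -2.71897917  4.88010937]
the job is handed in; nothing more can be done
None
```

The job is handed in at 22 s: the clamp is clipped on the rail within about 1 mm of its spot, about 3–4 mm higher than fully home, and the gripper holds the bolt head squared upright at 30 N; a first try at the clamp slipped and pressed down with about 55 N, so I picked it up on the second.

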